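# Clear the clay table: tools back to their places

### The job

Clear up the clay table by putting each tool back where its kind belongs: lay the round and the heart-shaped steel cutter flat, side by side, in the shallow steel tray, stand the two wooden stamps upright in the plywood box, one in each compartment, and lay the small rolling pin in its notched rack with a handle in each notch. Leave the two drying clay pots standing where they are.

Things in the scene. Friction and masses are not known exactly. Their poses are not given: they have to be found in the camera images.
- round_cutter_mid (a point): Round steel clay cutter: an open ring of thin strip, 56 mm in outer diameter, 28 mm high, lying flat and open upwards, about 35 g. The point is its centre, 14 mm above its underside; z is up.
- heart_cutter_mid (a point): Heart-shaped steel clay cutter: an open outline of thin strip, 28 mm high, lying flat, 35 g. Its own y axis runs across the heart at its widest (54 mm over the strip); its tip lies 35 mm from there towards its own -x, its two lobes reach 14 mm towards +x. The point given is the middle of that widest line, 14 mm above the underside; z up.
- round_stamp_mid (a point): Beech clay stamp with a round foot, standing upright, 70 mm tall, about 50 g: foot 36 mm in diameter and 14 mm high, a neck of 18 mm, and from 38 mm up to the top a round grip 24 mm in diameter. The point is on its axis, 35 mm above its underside; z is up.
- square_stamp_mid (a point): Beech clay stamp with a square foot, standing upright, 70 mm tall, about 50 g: foot 36 x 36 mm (sides along its own x and y) and 14 mm high, a neck of 18 mm, and from 38 mm up to the top a round grip 24 mm in diameter. The point is on its axis, 35 mm above its underside; z is up.
- small_pin_mid (a point): Small beech rolling pin lying on the table, 120 g: barrel 36 mm in diameter, 110 mm long; a handle 17 mm in diameter, 40 mm long at each end; 190 mm in all. It can roll. Its own y axis is its long axis (both ways alike); the point is its centre, on the axis, 18 mm above the table. (The much bigger rolling pin at the back of the table is not meant.)
- cutter_tray: Shallow stainless tray, fixed, home of the cutters: outside 114 mm along its own x, 186 mm along its own y, 14 mm high with a thin rim that stands out 3 mm all round, walls and floor 2.5 mm thick. Origin: centre of its underside, on the table; z is up.
- pin_rack: Wooden rack, fixed: base board 70 (own x) x 158 (own y) x 8 mm; at y = +71 and -71 mm an upright end piece, 12 mm thick, 44 mm high, with a V notch open upwards: 44 mm wide at the top, 45 degree sides, bottom 22 mm above the table. The small pin lies along y, barrel between the end pieces, a handle in each notch, its axis then 34 mm above the table. Origin: centre of underside, on the table; z up.
- stamp_box: Open plywood box, fixed, home of the stamps: 70 mm along its own x, 132 mm along its own y, 30 mm high, walls and floor 4 mm thick, and one wall of 4 mm across the middle that makes two equal compartments, 62 mm (x) by 60 mm (y), centred at y = +32 and y = -32 mm. Origin: centre of its underside, on the table; z is up.
- pot_a_mid (a point): Small clay pinch pot set down to dry among the tools, 60 mm in diameter, 44 mm high, open at the top, loose. The point is on its axis, 22 mm above its underside. To be left where it stands.
- pot_b_mid (a point): A second clay pinch pot, alike: 60 mm in diameter, 44 mm high, loose. The point is on its axis, 22 mm above its underside. To be left where it stands.
Things that resemble listed ones, but are neither listed nor needed, are in the scene too. What is shaped like the part that bears round_cutter_mid but purple is not meant.

How it is judged:
At the end, for the whole second after the job is handed in: Both cutters lie flat on the tray's floor, inside its rim; each stamp stands upright in a compartment of its own; the small pin lies in both notches (within 8 mm across, 14 mm along, 0.08 rad); uprightness within 0.12 rad; both pots within 20 mm of their places; all released and at rest (x of round_cutter_mid in the frame of cutter_tray between -0.045 and 0.045 m and y of round_cutter_mid in the frame of cutter_tray between -0.08 and 0.08 m and z of round_cutter_mid in the frame of cutter_tray between 0.012 and 0.0205 m and angle between each of round_cutter_mid, heart_cutter_mid, round_stamp_mid, square_stamp_mid's own z axis and vertical below 0.12 rad and x of heart_cutter_mid in the frame of cutter_tray between -0.045 and 0.045 m and y of heart_cutter_mid in the frame of cutter_tray between -0.08 and 0.08 m and z of heart_cutter_mid in the frame of cutter_tray between 0.012 and 0.0205 m and x of round_stamp_mid in the frame of stamp_box between -0.025 and 0.025 m and y of round_stamp_mid in the frame of stamp_box between -0.06 and 0.06 m and z of round_stamp_mid in the frame of stamp_box between 0.034 and 0.044 m and x of square_stamp_mid in the frame of stamp_box between -0.025 and 0.025 m and y of square_stamp_mid in the frame of stamp_box between -0.06 and 0.06 m and z of square_stamp_mid in the frame of stamp_box between 0.034 and 0.044 m and ((y of round_stamp_mid in the frame of stamp_box above 0.012 m and y of square_stamp_mid in the frame of stamp_box below -0.012 m) or (y of round_stamp_mid in the frame of stamp_box below -0.012 m and y of square_stamp_mid in the frame of stamp_box above 0.012 m)) and x of small_pin_mid in the frame of pin_rack between -0.008 and 0.008 m and y of small_pin_mid in the frame of pin_rack between -0.014 and 0.014 m and z of small_pin_mid in the frame of pin_rack between 0.029 and 0.039 m and angle between the y axis of small_pin_mid and the y axis of pin_rack, either way round below 0.08 rad and linear speed of each of round_cutter, heart_cutter, round_stamp, square_stamp, small_pin below 0.02 m/s and angular speed of each of round_cutter, heart_cutter, round_stamp, square_stamp, small_pin below 0.3 rad/s and distance of each of pot_a_mid, pot_b_mid from where it was at the start of the episode below 0.02 m and angle between each of pot_a_mid, pot_b_mid's own z axis and vertical below 0.15 rad); the robot touches nothing.
It fails at once if a drying pot was pushed or lifted from its place (more than 20 mm) (distance of any of pot_a_mid, pot_b_mid from where it was at the start of the episode above 0.02 m).
It also fails if it takes over 115 s, if anything falls off the work surface, if the arm or the gripper's body presses on something with over 40 N, if the wrist force passes 120 N, or if a joint passes its speed limit or range.

### The arm

A 6-joint arm with a two-finger parallel gripper is mounted at the origin on the work surface. World frame = base frame: x ahead of the robot, y to its left, z up, the work surface at z = 0. Lengths are in m, angles in rad, forces in N, time in s.
With the tool pointing down it reaches from about 0.325 to 0.9 m from the base axis. Payload 6.1 kg.
Tool frame: the origin (TCP) lies midway between the tips of the shut fingers; the grasp point (between the pads) lies 19 mm behind it; x points along the fingers, y is the direction in which the jaws open and shut, and the axes are right-handed (so a half turn about x gives the same grasp; the last joint's range is limited). The gripper opens to 85 mm and grips with 20 to 120 N. Pads are 22 mm wide; open, the fingers measure 114 mm over their backs; the gripper's body (76 mm by 85 mm) begins 54 mm behind the grasp point. The pads swing forward as they close: fully open they stand 13 mm farther back than shut.
Start: joints at [1.05, 0.22, 1.526, -0, 1.395, -0.126], TCP at [0.24, 0.577, 0.231] pointing down, gripper open.
Joint ranges: [-2.98, 2.98], [-0.91, 2.08], [0.09, 2.57], [-1.24, 4.39], [0.2, 2.65], [-2.68, 2.68]. Speed limits (rad/s): [2.57, 2.57, 3.01, 3.14, 3.14, 3.14].

### API

Orientations are given as [roll, pitch, yaw] about the fixed x, y, z axes, in that order (R = Rz(yaw) Ry(pitch) Rx(roll)).
In Python, from plant import movep, move_l, set_joints, gripper_to, hold, inverse_kinematics, observe, get_image, get_calibration, Unreachable, job_done gives the robot as it stands. Calls block until the motion is done:
- movep(position, orientation): joint-space move of the TCP to a pose.
- move_l(position, feed=0.15, rotation=None, max_force=None): straight line of the TCP; rotation=None keeps the orientation; feed is the mean speed in m/s. With max_force (N) it stops when the force on the tool has changed by that much, and returns True; else False.
- set_joints(angles): joint-space move.
- gripper_to(opening, f_grip=None): finger opening in m; f_grip is the grip in N (None keeps the last); returns when the fingers have stopped.
- hold(seconds).
- inverse_kinematics(position, orientation): joint angles nearest the present ones, or None.
- observe(): the state.
- get_image(name): name is "scene" or "top"; returns (picture, depth): 420x560x3 uint8, red, green, blue; 420x560 float32, m along the optical axis (not along the pixel's ray), 0 where there is no reading.
- get_calibration(name): a dict with "intrinsics" (3x3 intrinsics, pixels), "world_from_camera" (4x4, takes a point from camera to world coordinates). Camera axes: x right, y down, z forward; pixel columns grow to the right and rows downward; lengths in m; the calibration is good to about 2 mm. A picture is of the moment at which its call begins. get_calibration takes no time and is no camera call.
A pose or a line that the arm cannot do raises Unreachable and nothing moves.
- job_done(): hands the job in, once; it reports no verdict.
The state is a dict: "time_s": time; "q": joint angles; "joint_velocities": joint speeds; "joint_torque": joint torques, N m; "eef_pos": TCP position; "tcp_rot": TCP orientation; "ft_force": force on the tool from outside, world axes, zero at the start; "torque": the same for the moment, N m; "opening": finger opening in m.
Only numpy, scipy, OpenCV 4.12 (cv2) and the standard library are available. Lean on these libraries where they do the work, as an engineer would, in place of code of your own. Each camera call takes 0.05 s, during which the arm holds its last target.

## Working session

There is one attempt and no reset: what is moved stays moved. The work goes in short steps, each a Python script; the robot and the scene stay as the last script left them, time stands still between calls to the robot, and variables do not carry over. Pictures are saved under pics/ and viewed, and the job is handed in when it is done.

```bash
ls; mkdir -p pics
python3 - <<'E'
from plant import *
import cv2,numpy as np
for n in ("top","scene"):
    im,d=get_image(n); cv2.imwrite(f"pics/{n}0.png",im[:,:,::-1]); np.save(f"pics/{n}0.npy",d)
    print(n,get_calibration(n)); print((d==0).mean())
o=observe();print(o)
E
```

```text
pics
top {'intrinsics': array([[543.36982639,   0.        , 280.18594827],
       [  0.        , 543.36982639, 207.11100947],
       [  0.        ,   0.        ,   1.        ]]), 'world_from_camera': array([[ 0.0547424 , -0.97534921,  0.213769  ,  0.20524434],
       [-0.99849343, -0.05427907,  0.00804083, -0.01103585],
       [ 0.00376057, -0.21388711, -0.97685115,  1.49627777],
       [ 0.        ,  0.        ,  0.        ,  1.        ]])}
0.003864795918367347
scene {'intrinsics': array([[442.98334649,   0.        , 273.91984956],
       [  0.        , 442.98334649, 212.59047358],
       [  0.        ,   0.        ,   1.        ]]), 'world_from_camera': array([[-0.05031675,  0.75329252, -0.65575804,  1.16296542],
       [ 0.99869489,  0.03219099, -0.0396516 ,  0.047034  ],
       [-0.00875976, -0.65689735, -0.75392914,  0.82904157],
       [ 0.        ,  0.        ,  0.        ,  1.        ]])}
0.004175170068027211
{'time_s': 0.1, 'q': array([ 1.04993179e+00,  2.21163997e-01,  1.52749506e+00,  3.46275197e-07,
        1.39470851e+00, -1.26056133e-01]), 'joint_velocities': array([ 3.50866427e-05, -1.78629229e-03, -3.74431799e-03, -2.24795315e-04,
       -1.64303351e-03, -5.19447834e-04]), 'joint_torque': array([ 7.94605949e-04, -4.98245573e+01, -3.90545869e+01, -6.51932601e-05,
        5.66588322e-03, -1.83658494e-05]), 'eef_pos': array([0.24009843, 0.57644996, 0.23029915]), 'tcp_rot': array([-1.69704448,  1.56902141, -2.09185294]), 'ft_force': array([-0.08043862, -0.24672132,  1.50434402]), 'torque': array([0.02488486, 0.04003058, 0.00982584]), 'opening': 0.0854014471690132}
```

View pics/top0.png

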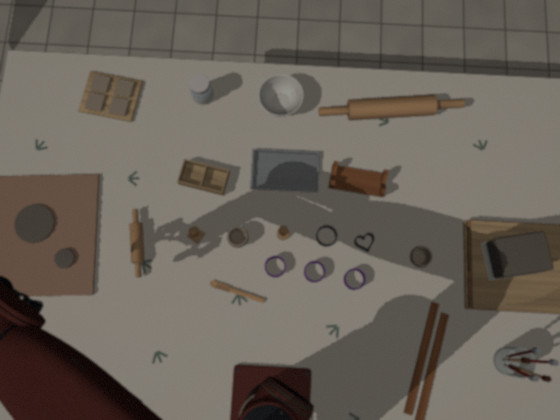

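View pics/scene0.png

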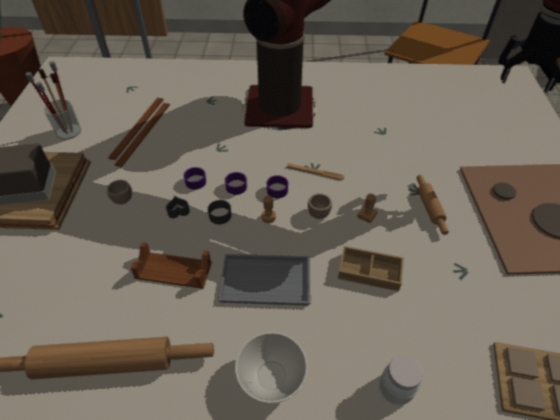

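The top view shows:
- Tray at (286,171), rack (358,180) and box (204,177).
- Pots at (238,237) and (420,257).
- Stamps at (194,234) and (284,232).
- Round cutter at (326,235), heart (365,241) and small pin (137,243). The three purple rings are decoys.

Next I'll enlarge the crops.

Run:
```python
import cv2,numpy as np
im=cv2.imread("pics/top0.png")
im=np.clip(255*(im/255.)**0.55,0,255).astype(np.uint8)
def crop(x0,y0,w,h,s,n):
    c=cv2.resize(im[y0:y0+h,x0:x0+w],None,fx=s,fy=s,interpolation=cv2.INTER_CUBIC)
    for x in range((x0+9)//10*10,x0+w,10):
        cv2.line(c,((x-x0)*s,0),((x-x0)*s,8 if x%50 else 18),(0,0,255),1)
        if x%20==0: cv2.putText(c,str(x),((x-x0)*s,28),0,.35,(0,0,255),1)
    for y in range((y0+9)//10*10,y0+h,10):
        cv2.line(c,(0,(y-y0)*s),(8,(y-y0)*s),(0,0,255),1)
        if y%20==0:cv2.putText(c,str(y),(10,(y-y0)*s+4),0,.35,(0,0,255),1)
    cv2.imwrite(f"pics/{n}.png",c)
crop(120,150,130,130,4,"c1"); crop(240,140,160,120,5,"c2")
im=cv2.imread("pics/scene0.png")
im=np.clip(255*(im/255.)**0.55,0,255).astype(np.uint8)
crop(100,150,200,140,4,"s1");crop(260,150,200,145,4,"s2")
```

```text
(no output)
```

View pics/c1.png

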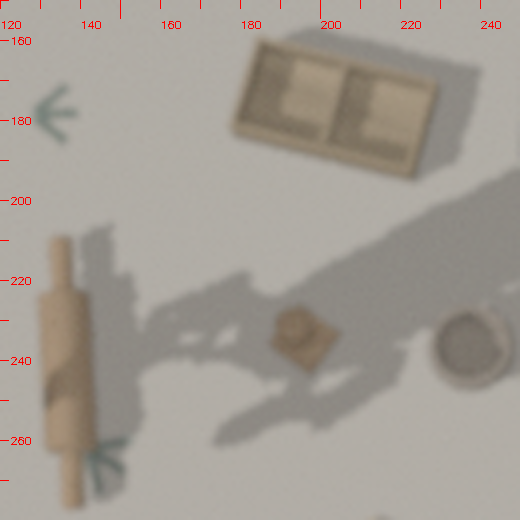

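View pics/c2.png

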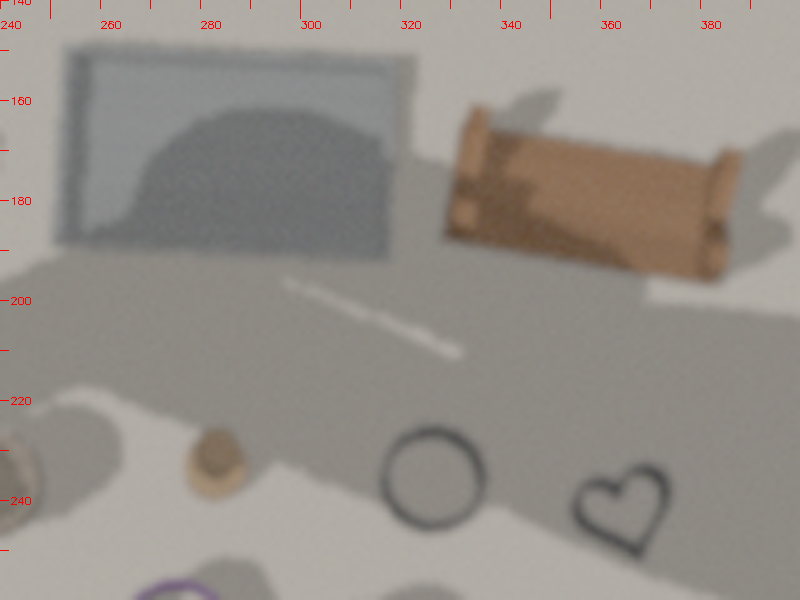

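View pics/s1.png

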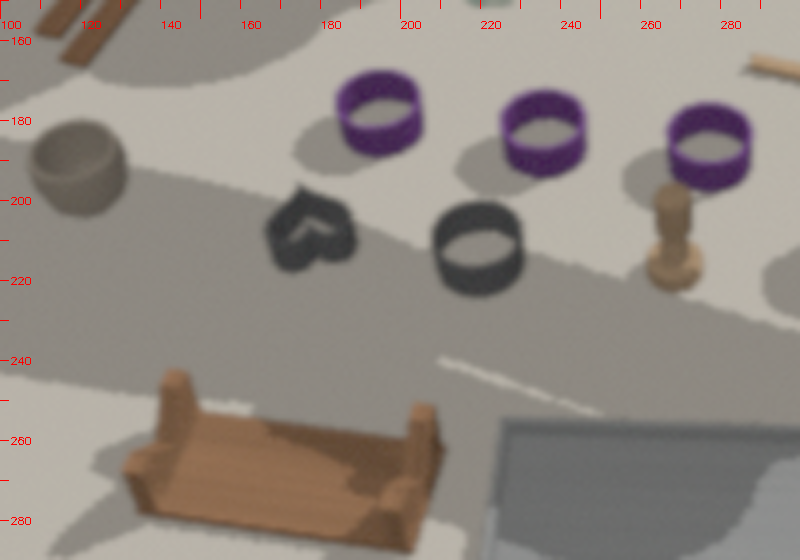

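View pics/s2.png

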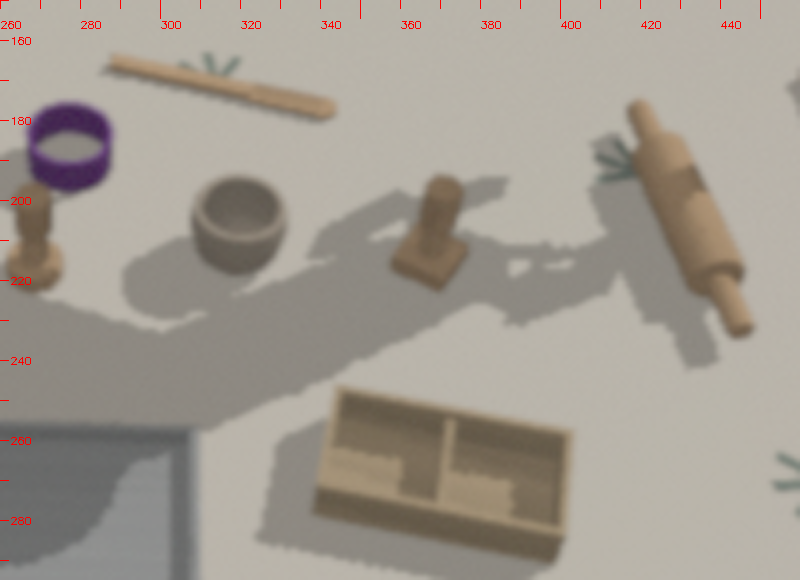

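```bash
cat > vis.py <<'E'
import numpy as np,cv2
from plant import *
def cloud(n,d):
    c=get_calibration(n);K=c["intrinsics"];T=c["world_from_camera"]
    v,u=np.indices(d.shape); P=np.stack([(u-K[0,2])/K[0,0]*d,(v-K[1,2])/K[1,1]*d,d],-1)
    W=P@T[:3,:3].T+T[:3,3]; W[d==0]=np.nan; return W
def pix(n,u,v,z):
    c=get_calibration(n);K=c["intrinsics"];T=c["world_from_camera"]
    r=T[:3,:3]@np.array([(u-K[0,2])/K[0,0],(v-K[1,2])/K[1,1],1.]); t=(z-T[2,3])/r[2]
    return (T[:3,3]+t*r)
def proj(n,p):
    c=get_calibration(n);K=c["intrinsics"];T=c["world_from_camera"]
    q=np.linalg.inv(T)@np.append(p,1); return K[0,0]*q[0]/q[2]+K[0,2],K[1,1]*q[1]/q[2]+K[1,2]
E
python3 - <<'E'
from vis import *
S=1000
for n in("top","scene"):
    d=np.load(f"pics/{n}0.npy");W=cloud(n,d)
    m=(W[...,0]>.3)&(W[...,0]<.72)&(abs(W[...,1])<.42)&(W[...,2]<.1)
    t=m&(abs(W[...,2])<.008);print(n,np.median(W[t][:,2]),W[t][:,2].std())
    bx={}
    mk=(m&(W[...,2]>.007)).astype(np.uint8)
    k,l,st,_=cv2.connectedComponentsWithStats(mk)
    for i in range(1,k):
        if st[i,4]<15: continue
        p=W[l==i]; (c,s,a)=cv2.minAreaRect((p[:,:2]*1000).astype(np.float32))
        print(st[i].tolist(),"ctr",np.round(c,1),"size",np.round(s,1),"ang",round(a,1),"mean",np.round(p.mean(0)*1000,1),"zmax",round(np.percentile(p[:,2],97)*1000,1))
E
```

```text
top -0.0008960476605305301 0.0032957154520659015
[250, 149, 69, 44, 335] ctr [637.5  -6.3] size [121.8 192.4] ang 0.2 mean [624.7  19.8  12.6] zmax 18.2
[293, 151, 28, 29, 119] ctr [674.3 -83.3] size [107.8  59.5] ang 43.7 mean [674.1 -80.8  12.6] zmax 19.5
[177, 159, 53, 36, 489] ctr [604.  221.9] size [134.   72.8] ang 78.9 mean [605.  222.7  22. ] zmax 33.4
[329, 161, 60, 36, 802] ctr [ 620.3 -213.4] size [155.3  73.9] ang 81.9 mean [ 618.5 -216.1   17.8] zmax 45.0
[130, 209, 15, 69, 716] ctr [407.3 387.7] size [189.6  36.4] ang 9.2 mean [404.8 385.8  28. ] zmax 37.8
[317, 225, 21, 22, 108] ctr [ 455.3 -131.3] size [55.7 55.3] ang 3.4 mean [ 456.2 -131.3   23.5] zmax 31.9
[187, 226, 17, 18, 177] ctr [439.6 230.1] size [36.1 35.5] ang 58.4 mean [437.1 227.7  35.7] zmax 72.7
[227, 226, 22, 22, 257] ctr [436.  111.1] size [56.1 57.9] ang 50.0 mean [438.3 113.1  29.3] zmax 47.2
[277, 226, 13, 14, 140] ctr [453.4 -10.9] size [27.7 33.3] ang 3.3 mean [453.  -10.6  40.4] zmax 71.9
[355, 233, 20, 19, 119] ctr [ 449.4 -236.4] size [49.  49.1] ang 60.2 mean [ 445.6 -235.6   23.6] zmax 33.0

[... 1043 characters left out ...]
size [57.9 57.2] ang 40.3 mean [439.9 112.6  30.2] zmax 45.6
[357, 193, 20, 29, 321] ctr [442.5 230.3] size [36.9 39.8] ang 59.0 mean [447.9 229.2  35.2] zmax 71.2
[165, 196, 24, 21, 306] ctr [ 452.1 -233.3] size [50.4 48.5] ang 70.2 mean [ 449.9 -235.3   20.2] zmax 30.3
[207, 200, 24, 23, 323] ctr [ 458.1 -130.3] size [56.7 56.6] ang 83.1 mean [ 459.3 -130.    20.2] zmax 30.6
[130, 242, 81, 46, 2008] ctr [ 623.7 -212.8] size [158.2  72.7] ang 83.4 mean [ 625.3 -215.1   16.3] zmax 45.0
[337, 246, 66, 44, 1091] ctr [606.8 222.4] size [132.2  74.9] ang 78.6 mean [609.4 224.4  21.9] zmax 31.7
[218, 254, 92, 51, 851] ctr [641.   -6.4] size [123.9 192.1] ang 0.2 mean [640.3  -5.8  13.6] zmax 16.8
```

Sizes match the listed ones, and the two cameras agree to about 4 mm in x, so I'll average them. Next I'll fit the heart's pose and the round stamp.

Run:
```python
from vis import *
from scipy.optimize import minimize
from scipy.spatial import cKDTree
# heart outline
r=13.0; th=np.linspace(0,2*np.pi,200); L=[]
for s in(1,-1):
    c=np.array([0,s*13.2]); P=c+r*np.c_[np.cos(th),np.sin(th)]
    P=P[(P[:,1]*s>0)&((P[:,0]>0))]; L.append(P)
    a=np.array([-2,s*26.2]);b=np.array([-34,0]); L.append(a+(b-a)*np.linspace(0,1,60)[:,None])
M=np.vstack(L);tr=cKDTree(M)
for n,(lo,hi) in {"top":(20,40),"scene":(20,40)}.items():
    W=cloud(n,np.load(f"pics/{n}0.npy"))*1000
    m=(abs(W[...,0]-450)<45)&(abs(W[...,1]+235)<45)&(W[...,2]>lo)&(W[...,2]<hi); p=W[m][:,:2]
    def f(q):
        c,s=np.cos(q[2]),np.sin(q[2]); x=(p-q[:2])@np.array([[c,-s],[s,c]]); return np.minimum(tr.query(x)[0],8).mean()
    best=min((minimize(f,[450,-235,a],method="Nelder-Mead") for a in np.linspace(0,6.28,13)),key=lambda r:r.fun)
    print(n,len(p),best.x,np.degrees(best.x[2]),best.fun)
    for nm,(x,y) in {"rst":(454,-11),"sst":(441,230)}.items():
        m=(abs(W[...,0]-x)<25)&(abs(W[...,1]-y)<25)
        for a,b in((62,80),(5,20)):
            q=W[m&(W[...,2]>a)&(W[...,2]<b)]; print(nm,a,q.mean(0).round(1),((q.max(0)+q.min(0))/2).round(1),len(q))
print(pix("top",240+218/5-.5,140+446/5-.5,.07),pix("top",120+296/4-.5,150+328/4-.5,.07))
print(pix("scene",100+674/4-.5,150+190/4-.5,.07),pix("scene",260+444/4-.5,150+184/4-.5,.07))
for a in (0,45,90,135,180,-45,-90,-135):
    a=np.radians(a); print(np.degrees(a),[None if (q:=inverse_kinematics(p,[0,np.pi/2,a-np.pi/2])) is None else q.round(2)[[0,5]] for p in([.41,.388,.1],[.62,-.213,.1],[.454,-.011,.1],[.64,0,.1])])
```

```text
top 92 [ 4.50250750e+02 -2.34544905e+02  3.51232428e-01] 20.124135748330538 1.3245380040454333
rst 62 [456.9 -10.7  67.9] [456.5 -10.3  69.2] 59
rst 5 [450.8 -11.   11.8] [453.7 -10.9  12.2] 72
sst 62 [439.7 229.4  68.1] [440.  229.5  69.1] 61
sst 5 [436.3 226.5  12. ] [440.5 230.7  12.1] 103
scene 156 [ 453.60168743 -234.16457977    6.63711266] 380.2785435265267 1.1909168055792543
rst 62 [463.  -10.   69.3] [460.6 -10.1  67.9] 71
rst 5 [466.9 -10.2  13. ] [462.5 -10.1  12.5] 120
sst 62 [445.2 229.9  68.6] [444.  230.7  67.8] 72
sst 5 [448.6 229.   12.8] [441.4 230.2  12. ] 161
[ 0.45900851 -0.01026956  0.07      ] [0.43825952 0.22724007 0.07      ]
[ 0.45492446 -0.00919678  0.07      ] [0.43998511 0.23078863 0.07      ]
0.0 [array([0.62, 0.62]), array([-0.45, -0.45]), array([-0.2, -0.2]), array([-0.12, -0.12])]
45.0 [array([ 0.62, -0.17]), array([-0.45, -1.24]), array([-0.2 , -0.98]), array([-0.12, -0.91])]
90.0 [array([ 0.62, -0.95]), array([-0.45, -2.02]), array([-0.2 , -1.77]), array([-0.12, -1.69])]
135.0 [array([ 0.62, -1.74]), None, array([-0.2 , -2.55]), array([-0.12, -2.48])]
180.0 [array([ 0.62, -2.52]), None, None, None]
-45.0 [array([0.62, 1.4 ]), array([-0.45,  0.33]), array([-0.2 ,  0.59]), array([-0.12,  0.66])]
-90.0 [array([0.62, 2.19]), array([-0.45,  1.12]), array([-0.2 ,  1.37]), array([-0.12,  1.45])]
-135.0 [None, array([-0.45,  1.91]), array([-0.2 ,  2.16]), array([-0.12,  2.23])]
```

```bash
cat > rob.py <<'E'
from vis import *
def ori(a): return [0,np.pi/2,np.radians(a)-np.pi/2]
def st(tag):
    o=observe(); print(tag,"t=%.1f"%o["time_s"],"tcp",o["eef_pos"].round(4),"open %.4f"%o["opening"],"F",o["ft_force"].round(1),flush=True)
def pick(x,y,a,z,f,up=.16,opening=.085):
    movep([x,y,z+.10],ori(a)); gripper_to(opening); st("above")
    move_l([x,y,z],feed=.12,max_force=15); st("down")
    gripper_to(0.0,f); st("grip")
    move_l([x,y,up],feed=.15); st("up")
def place(x,y,a,z,opening,up=.16):
    movep([x,y,up],ori(a)); st("over")
    move_l([x,y,z+.015],feed=.12); r=move_l([x,y,z],feed=.03,max_force=8); st(f"low {r}")
    gripper_to(opening); st("rel")
    move_l([x,y,up],feed=.2); st("away")
def snap(tag,x0=120,y0=140,w=300,h=150,s=2,n="top"):
    im,d=get_image(n); cv2.imwrite(f"pics/{tag}.png",cv2.resize(np.clip(255*(im[y0:y0+h,x0:x0+w,::-1]/255.)**.55,0,255).astype(np.uint8),None,fx=s,fy=s,interpolation=cv2.INTER_CUBIC)); np.save(f"pics/{tag}.npy",d)
E
python3 - <<'E'
from rob import *
pick(.457,-.131,0,.008,25)
snap("p1","scene" and 100,120,330,180,2,"scene")
E
```

```text
above t=3.0 tcp [ 0.4572 -0.1306  0.1081] open 0.0850 F [-0.9 -0.4 -0.3]
down t=4.0 tcp [ 0.4576 -0.1313  0.0086] open 0.0852 F [ 0.3  0.3 -0.2]
grip t=4.3 tcp [ 0.4576 -0.1313  0.009 ] open 0.0550 F [-0.7  0.8  5.6]
up t=5.5 tcp [ 0.4563 -0.1306  0.1589] open 0.0547 F [ 0.7 -0.1 -1.6]
```

View pics/p1.png

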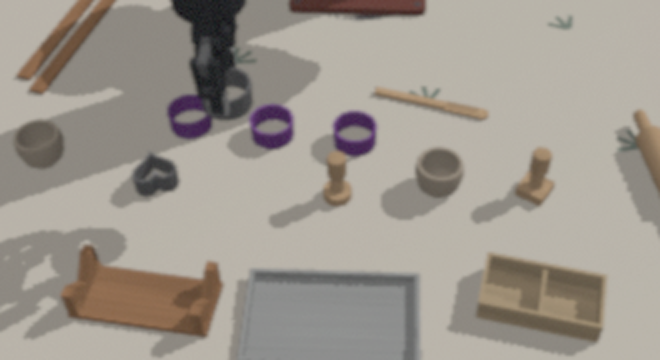

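The scene view shows the round cutter lifted in the gripper at about (232,92) in the crop, and it is level. I'll place it, then do the heart.

Run:
```python
from rob import *
place(.639,.036,0,.0115,.072)
pick(.452,-.2343,-69.8,.008,25)
place(.639,-.046,0,.0115,.072)
movep([.5,.25,.25],ori(0))
snap("p2",235,135,170,125,4,"top")
W=cloud("top",np.load("pics/p2.npy"))*1000
```

```text
over t=6.5 tcp [0.6382 0.0352 0.1594] open 0.0547 F [-0.3  0.2 -0.4]
low True t=8.3 tcp [0.6386 0.036  0.0116] open 0.0548 F [-1.9  0.1  5.3]
rel t=8.6 tcp [0.6377 0.0361 0.0105] open 0.0716 F [ 0.5  0.2 -0.4]
away t=9.5 tcp [0.638  0.036  0.1585] open 0.0720 F [ 0.7  1.  -0.4]
above t=11.1 tcp [ 0.4526 -0.2338  0.1081] open 0.0852 F [ 0.9 -0.4  0.5]
down t=12.1 tcp [ 0.4526 -0.2347  0.0087] open 0.0850 F [ 0.   0.4 -0.3]
grip t=12.5 tcp [ 0.4526 -0.2347  0.0091] open 0.0525 F [-1.1  1.3  4.8]
up t=13.6 tcp [ 0.4514 -0.2338  0.1589] open 0.0527 F [ 0.5  0.2 -0.7]
over t=14.7 tcp [ 0.6383 -0.0467  0.1592] open 0.0528 F [-0.   0.1 -1.2]
low True t=16.4 tcp [ 0.6387 -0.0459  0.0117] open 0.0527 F [-0.3  0.   5.4]
rel t=16.8 tcp [ 0.6377 -0.0457  0.0105] open 0.0720 F [ 0.1 -0.1  0.5]
away t=17.6 tcp [ 0.638  -0.0458  0.1585] open 0.0721 F [ 0.4  0.7 -1.2]
```

View pics/p2.png

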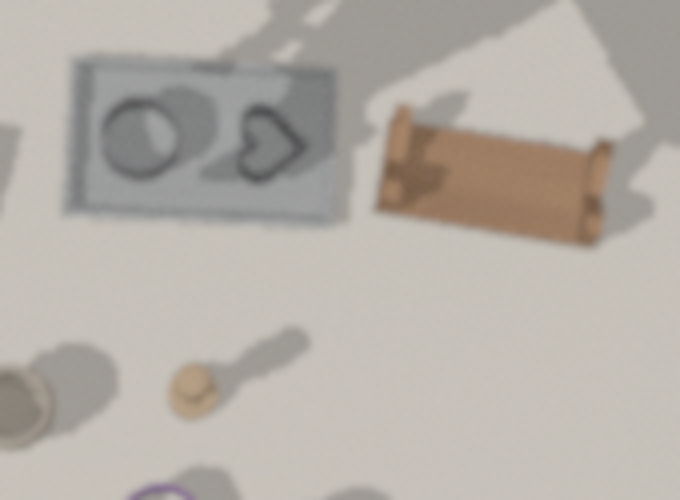

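The picture shows both cutters in the tray: the ring at crop (140,138) and the heart at (270,145), side by side. Next come the stamps.

Run:
```python
from rob import *
pick(.4415,.230,-11.2,.038,30,up=.18,opening=.07)
place(.6116,.2536,-11.2,.0425,.05,up=.18)
pick(.4575,-.0103,-11.2,.038,30,up=.18,opening=.07)
place(.5992,.1908,-11.2,.0425,.05,up=.18)
movep([.41,.388,.2],ori(-80.7))
snap("p3",150,140,120,110,5,"top")
snap("p3s",300,150,180,130,4,"scene")
```

```text
above t=19.8 tcp [0.4439 0.2306 0.1403] open 0.0702 F [0.6 0.1 0.5]
down t=20.8 tcp [0.4422 0.2302 0.0387] open 0.0699 F [ 0.3 -0.8  0.9]
grip t=21.2 tcp [0.4419 0.2302 0.0385] open 0.0234 F [-0.8 -0.7  3.2]
up t=22.3 tcp [0.4407 0.2297 0.1788] open 0.0232 F [-0.2 -0.8 -2.2]
over t=23.1 tcp [0.6102 0.2534 0.1783] open 0.0230 F [-0.1 -0.1 -0.9]
low True t=24.7 tcp [0.6113 0.2535 0.0426] open 0.0230 F [-1.8 -0.1  5.1]
rel t=25.1 tcp [0.6103 0.2533 0.0413] open 0.0497 F [ 0.  -0.5  0.3]
away t=25.9 tcp [0.6107 0.2533 0.1785] open 0.0500 F [ 0.2  0.2 -0.5]
above t=27.5 tcp [ 0.4578 -0.0099  0.1381] open 0.0698 F [ 0.5  0.5 -1.2]
down t=28.4 tcp [ 0.4582 -0.0104  0.0387] open 0.0700 F [-0.2 -0.2  1.1]
grip t=28.9 tcp [ 0.4579 -0.0104  0.0385] open 0.0233 F [-0.5 -0.9  2.9]
up t=30.0 tcp [ 0.4567 -0.0102  0.1788] open 0.0233 F [-0.2 -0.7 -0.9]
over t=31.0 tcp [0.5986 0.1898 0.1793] open 0.0233 F [-0.4 -0.3 -0.4]
low True t=32.7 tcp [0.5989 0.1907 0.0425] open 0.0231 F [-1.7 -0.1  3. ]
rel t=33.0 tcp [0.5981 0.1906 0.0414] open 0.0500 F [-0.8  0.5  0.4]
away t=33.9 tcp [0.5983 0.1907 0.1785] open 0.0498 F [0.3 0.3 0.3]
```

View pics/p3.png

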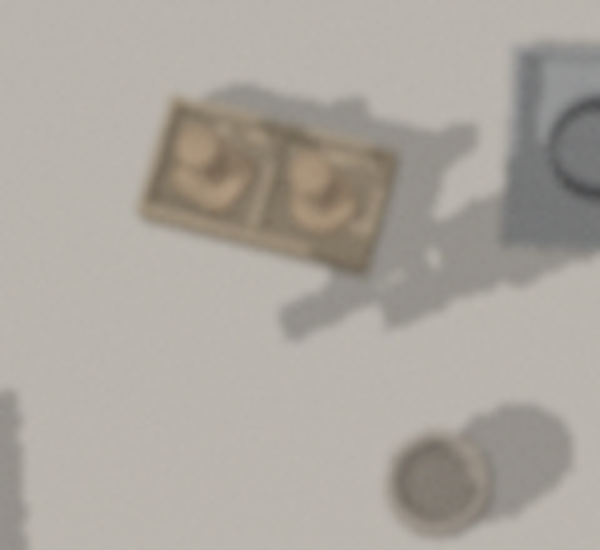

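View pics/p3s.png

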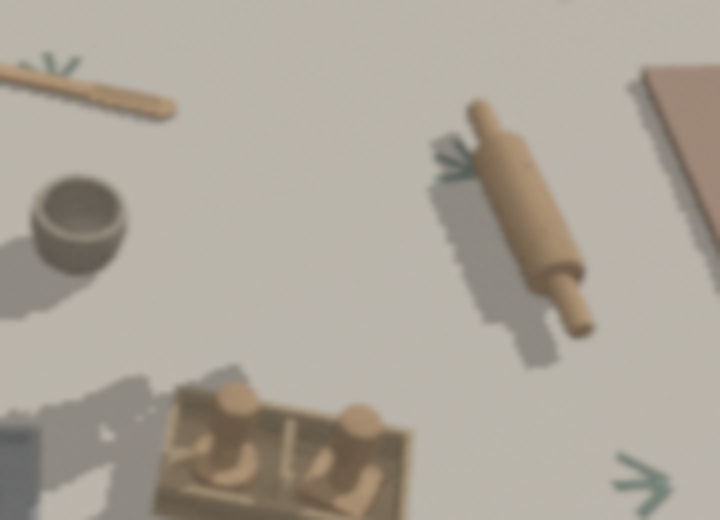

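Both stamps stand upright, one per compartment. But the gripper should be covering the pin in this view and it isn't, so I'll check where the arm is.

Run:
```python
from rob import *
o=observe();st("now");print(o["q"].round(3))
snap("p4",0,0,560,420,1,"scene")
```

```text
now t=35.5 tcp [0.4104 0.3875 0.1996] open 0.0498 F [0.1 0.1 0.5]
[ 0.617  0.102  1.721 -0.     1.32   2.026]
```

View pics/p4.png

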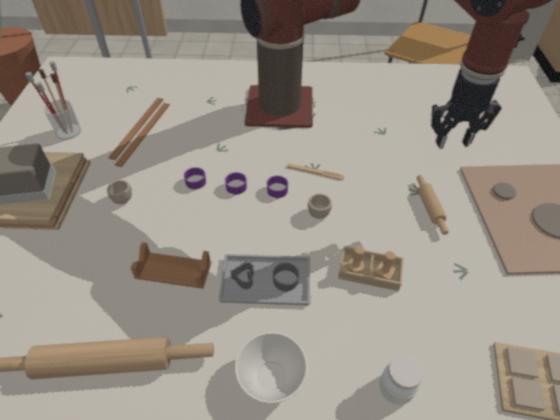

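The arm is where commanded: the gripper shows high above the pin at (465,120) because of perspective. Now the pin.

Run:
```python
from rob import *
pick(.4092,.3879,-80.7,.006,50,up=.2,opening=.075)
movep([.622,-.213,.2],ori(-7.5)); st("over")
move_l([.622,-.213,.07],feed=.12); st("pre")
snap("p5",230,130,170,125,4,"top"); snap("p5s",100,180,180,130,4,"scene")
```

```text
above t=36.3 tcp [0.41   0.3885 0.1076] open 0.0751 F [-0.1 -0.  -0.1]
down t=37.3 tcp [0.4098 0.3884 0.0068] open 0.0750 F [0.7 0.6 0.4]
grip t=37.8 tcp [0.4098 0.3884 0.0071] open 0.0347 F [-1.6  0.7  5.7]
up t=39.2 tcp [0.4086 0.3874 0.1987] open 0.0346 F [-0.2 -0.1 -1.4]
over t=41.5 tcp [ 0.6222 -0.2122  0.1999] open 0.0340 F [-0.3 -0.3 -1.2]
pre t=42.7 tcp [ 0.6228 -0.2134  0.0712] open 0.0341 F [-0.4 -0.7 -0.8]
```

View pics/p5.png

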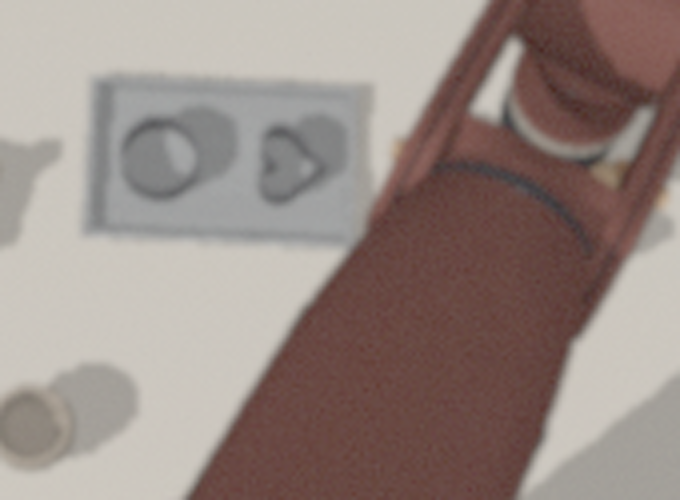

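View pics/p5s.png

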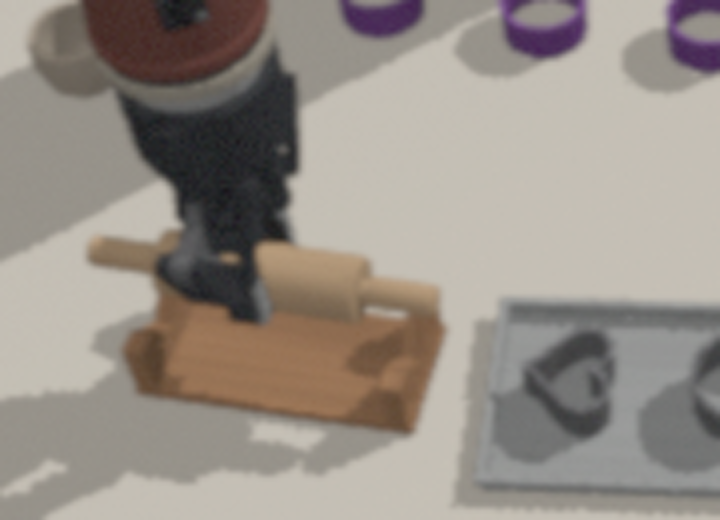

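The scene view shows the pin held level over the rack, with its ends at crop (92,250) and (438,301). I'll check its centre and direction against the rack before lowering.

Run:
```python
from rob import *
A=pix("scene",100+92/4-.5,180+250/4-.5,.083);B=pix("scene",100+438/4-.5,180+301/4-.5,.083)
print(A,B,(A+B)/2,np.linalg.norm(A-B),np.degrees(np.arctan2(*(B-A)[[1,0]])))
W=cloud("scene",np.load("pics/p5s.npy"));m=(abs(W[...,0]-.62)<.06)&(W[...,1]<-.08)&(W[...,1]>-.34)&(W[...,2]>.068)&(W[...,2]<.11)
p=W[m]
for a in np.arange(-.33,-.09,.01):
    q=p[abs(p[:,1]-a)<.005]
    if len(q): print(round(a,2),len(q),q.mean(0).round(3),q[:,2].max().round(3))
```

```text
[ 0.61034642 -0.30872288  0.083     ] [ 0.63517426 -0.12040099  0.083     ] [ 0.62276034 -0.21456193  0.083     ] 0.18995145776455113 82.48959559467643
-0.31 14 [ 0.615 -0.308  0.088] 0.093
-0.3 37 [ 0.615 -0.3    0.089] 0.094
-0.29 38 [ 0.617 -0.29   0.088] 0.093
-0.28 37 [ 0.618 -0.28   0.089] 0.094
-0.27 31 [ 0.624 -0.269  0.093] 0.102
-0.26 27 [ 0.621 -0.262  0.095] 0.103
-0.23 7 [ 0.633 -0.228  0.098] 0.102
-0.22 20 [ 0.646 -0.219  0.09 ] 0.102
-0.21 129 [ 0.632 -0.209  0.096] 0.11
-0.2 99 [ 0.627 -0.2    0.095] 0.109
-0.19 81 [ 0.635 -0.19   0.094] 0.103
-0.18 86 [ 0.635 -0.18   0.095] 0.103
-0.17 83 [ 0.637 -0.17   0.094] 0.103
-0.16 83 [ 0.633 -0.161  0.089] 0.101
-0.15 41 [ 0.635 -0.15   0.088] 0.093
-0.14 38 [ 0.637 -0.14   0.088] 0.094
-0.13 39 [ 0.638 -0.13   0.088] 0.093
-0.12 24 [ 0.637 -0.123  0.086] 0.092
```

The pin's length comes out at 190 mm and its direction at 82.5°. Its centre (0.6228, -0.2146) is on the rack centre (0.622, -0.213), so I'll lower it.

Run:
```python
from rob import *
move_l([.622,-.213,.04],feed=.08)
r=move_l([.622,-.213,.0215],feed=.03,max_force=8); st(f"low {r}")
gripper_to(.06); st("rel")
move_l([.622,-.213,.2],feed=.15)
movep([.35,.45,.3],ori(-30)); hold(.5); st("away")
snap("p6",130,140,270,150,2,"top"); snap("p6s",100,150,330,160,2,"scene")
for n,t in(("top","p6"),("scene","p6s")):
    W=cloud(n,np.load(f"pics/{t}.npy"))*1000
    # pin handle/barrel rows: points above 36 between end pieces
    m=(abs(W[...,0]-622)<60)&(W[...,1]<-80)&(W[...,1]>-340)&(W[...,2]>30)
    p=W[m];c,s,a=cv2.minAreaRect(p[:,:2].astype(np.float32));print(n,"pin",c,s,a,np.percentile(p[:,2],97))
    for nm,(x,y,zl,w) in {"potA":(438,112,7,50),"potB":(412,-386,7,50),"ring":(639,36,18,38),"heart":(639,-46,18,42),"s1":(611,253,55,25),"s2":(599,191,55,25)}.items():
        m=(abs(W[...,0]-x)<w)&(abs(W[...,1]-y)<w)&(W[...,2]>zl)&(W[...,2]<90);p=W[m]
        c,s,a=cv2.minAreaRect(p[:,:2].astype(np.float32));print(n,nm,np.round(c,1),np.round(s,1),round(a,1),np.percentile(p[:,2],95).round(1))
```

```text
low True t=43.9 tcp [ 0.6221 -0.213   0.0234] open 0.0343 F [ 0.6 -0.3  3.8]
rel t=44.2 tcp [ 0.6207 -0.2124  0.0221] open 0.0601 F [-0.5  0.5 -0.5]
away t=48.6 tcp [0.35 0.45 0.3 ] open 0.0600 F [-0.   0.  -0.7]
top pin (619.3082275390625, -215.12472534179688) (188.44473266601562, 71.71806335449219) 83.10476684570312 54.607045755146096
top potA [449.5 110.7] [83.7 83.1] 81.6 46.4
top potB [ 411.3 -386.6] [95.9 90.8] 88.8 46.0
top ring [636.9  37.2] [57.9 53.5] 3.2 34.5
top heart [635.9 -49.4] [48.6 49.8] 45.4 33.1
top s1 [608.1 252.4] [22.3 22.3] 76.1 77.6
top s2 [596.7 189.7] [22.8 21.8] 29.9 76.3
scene pin (624.896484375, -194.64112854003906) (230.3607177734375, 71.52766418457031) 83.3655014038086 53.519728093147684
scene potA [440.8 112.1] [59.5 57.5] 30.3 45.2
scene potB [ 414.9 -386.6] [59.4 56.6] 40.8 45.4
scene ring [639.   37.6] [56.9 56.4] 38.9 32.7
scene heart [639.3 -48.6] [49.1 48.8] 43.1 32.9
scene s1 [612.6 253.8] [23.2 22.8] 86.5 75.4
scene s2 [601.3 190.7] [23.4 22.3] 81.1 75.7
```

View pics/p6.png

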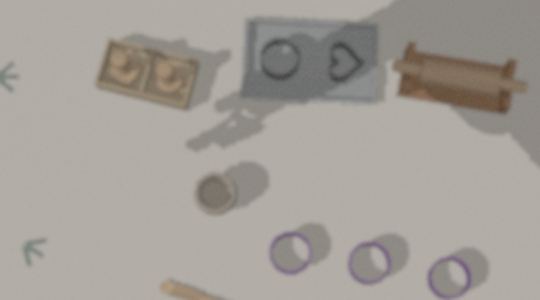

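View pics/p6s.png

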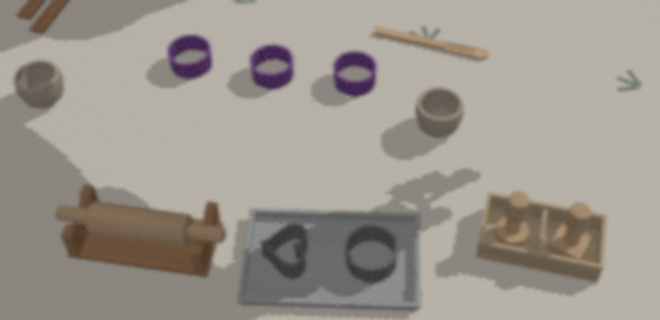

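Both views show every tool in its home: the pin in both notches with its top at about 54 mm (52 expected), cutters flat, stamps upright. The pots haven't moved, so I'll hand it in.

Run:
```python
from plant import *
print(observe()["time_s"]); job_done()
```

```text
48.7417
the job is handed in; nothing more can be done
```

I put all five tools back in their places and handed the job in at 48.7 s; no verdict is reported.

My last checks, from both cameras:
- **Cutters:** they lie flat, side by side in the tray. The round one is at about (0.638, 0.037) and the heart at about (0.638, -0.049). Their tops read 33–34 mm, where about 31 mm is expected.
- **Stamps:** each stands upright in its own compartment. Their tops read 75–78 mm, where 74 mm is expected.
- **Pin:** it lies with a handle in each notch, direction about 83°. Its top reads about 54 mm, where 52 mm is expected.
- **Pots:** both are within about 1 mm of their start positions in the scene camera.

**Disagreements:**
- The two cameras differ by about 2–5 mm in x throughout.
- **Not usable:** in the last check, the pin outline from both cameras and the top camera's outlines of both pots picked up neighbouring points. For these I relied on the pin heights and directions, the scene camera's pot outlines and the pictures.

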